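# Hold the spring clip open astride the opened cream carton

## Robot

A 6-joint arm with a two-finger parallel gripper is mounted at the origin on a cart in front of the work surface, level with it; the furniture and walls round the work are solid. World frame = base frame: x ahead of the robot, y to its left, z up, the work surface at z = 0. Lengths are in m, angles in rad, forces in N, time in s.
With the tool pointing down it reaches from about 0.3 to 0.875 m from the base axis. Payload 6.4 kg.
Tool frame: the origin (TCP) lies midway between the tips of the shut fingers; the grasp point (between the pads) lies 19 mm behind it; z points along the fingers, y is the line along which they close (so a half turn about z gives the same grasp; the last joint's range is limited). The gripper opens to 88 mm and grips with 3 to 60 N. Pads are 18 mm wide; open, the fingers measure 123 mm over their backs; the gripper's body (75 mm by 187 mm) begins 45 mm behind the grasp point.
Start: joints at [1.116, 0.181, 1.607, -0, 1.354, -0.206], TCP at [0.142, 0.557, 0.239] pointing down, gripper open.
Joint ranges: [-2.99, 2.99], [-0.89, 2.07], [0.3, 2.58], [-1.14, 4.28], [0, 2.63], [-3.12, 3.12]. Speed limits (rad/s): [2.57, 2.57, 3.01, 3.14, 3.14, 3.14].

## Interface

Orientations are given as a rotation vector (axis times angle).
In Python, from station import r gives the robot as it stands.
- The arm moves only by the tool send_rows, never from a script. Its argument "series" is a list that holds one entry, the list of rows, each a list of 5 numbers: the closure, from -1 (fully open) to 1 (shut), then the shift along the tool's x, y, z in units of 40 mm (1.0 is 40 mm), then the turn about the tool's z in units of 8 degrees (1.0 is 8 degrees). In form: [[[fingers, dx, dy, dz, roll], ...]]. A call has exactly 8 rows; each row shifts and turns the commanded pose from where the row before left it, along the tool's axes as they then stand; what a row does not reach is not made up. A row lasts 1/8 s, in which the tool goes at most 62.5 mm and 10.7 degrees, less where a joint would pass 70% of its speed; a pose out of reach is approached as far as the arm can. A call is refused whole if a number of a shift passes 1 or a number of a turn 1, either way. A call with a gripper value outside its range is refused whole. The fingers move at their own pace and stop on an object; "squeeze" is the grip in N (left out, the last holds). Time passes only in rows, so rows that do not move let the fingers close, or fill a call up. It gives the time, the measured TCP pose, the force, the opening and the grip force at its end, in the units of the state.
- r.get_obs(): the state, without advancing time (a new reading comes with each control period).
- r.grab_frame(name): name is "scene" or "top" or "wrist"; returns a dict with "frame" (400x640x3 uint8, red, green, blue), "fx", "fy", "cx", "cy" (pixels), "pose" (4x4, takes a point from camera to world coordinates); the wrist camera has in their place "mount" (4x4, takes a point from camera to tool coordinates, whose origin is the TCP and whose axes are the flange's). Camera axes: x right, y down, z forward; pixel columns grow to the right and rows downward; lengths in m; the calibration is good to about 2 mm. The wrist camera is an equidistant fisheye: a pixel r from the principal point sees the ray r / f radians off the axis. A picture is of the moment at which its call begins: read the wrist's pose just before it. There is no depth.
- r.sign_off(): hands the job in; it is judged then, once.
The state is a dict: "clock": time; "joint_positions": joint angles; "qvel": joint speeds; "joint_torque": joint torques, N m; "tool_pos": TCP position; "eef_rot": TCP orientation; "ft_force": force on the tool from outside, world axes, zero at the start; "moment": the same for the moment, N m; "gripper_width": finger opening in m; "gripper_force": force on a finger pad.
Only numpy, scipy, OpenCV 4.12 (cv2) and the standard library are available. Lean on these libraries where they do the work, as an engineer would, in place of code of your own. Each camera call takes 0.05 s, during which the arm holds its last target. There are 200 camera calls.

## Task

The steel spring clip is biting the upright top seam of the finished cream carton. Squeeze its two levers to open it, lift it off without lifting or upsetting that carton, and bring it down wide open astride the top seam of the other cream carton: near the middle of the seam, in line with it, one jaw on each side, the seam's edge at least 5 mm inside the jaws and the clip not touching the carton, so that I can press the seam flat before the clip closes. Finish holding it open there in the gripper (do not let go or put it down); both cartons stay standing where they are, and the mug, the butter tub and the spice jar stay where they are.

Things in the scene. Friction and masses are not known exactly. Their poses are not given: they have to be found in the camera images.
- empty_carton: White gable-top cream carton, blue printed band, 70 x 70 mm, loose: body 100 mm high, roof, then an upright seam along the carton's x axis across its middle, 70 mm long, 4 mm thick, 130 to 150 mm above the worktop. Origin at the centre of its underside; z up. The finished one, about 0.12 kg: the clip is on its seam at the start. May stand left or right of the other.
- open_carton: White gable-top cream carton, blue printed band, 70 x 70 mm, loose: body 100 mm high, roof, then an upright seam along the carton's x axis across its middle, 70 mm long, 4 mm thick, 130 to 150 mm above the worktop. Origin at the centre of its underside; z up. The opened one, about 0.5 kg: nothing on its seam at the start.
- empty_seam (a point): Middle of the top edge of the finished carton's seam, 150 mm above its underside; axes as the carton's (x along the seam, z up).
- open_seam (a point): Middle of the top edge of the opened carton's seam, 150 mm above its underside; axes as the carton's (x along the seam, z up).
- clip: Steel spring clip (bulldog type), 47 g: two halves on a hinge pin. Origin at the pin's middle, x along the pin, z up from jaws to levers. At the start the pin is parallel to the seam, 20 mm above the seam's edge and within 8 mm of its middle; z is then in the middle plane. The frame belongs to half a (+y side) and turns with it by half the opening.
- clip_levers (a point): Midpoint between the two levers, 26 mm above the pin (closed; belongs to half a): pinch here, fingers closing along y, across the seam. Levers are 26 mm wide along x and end 44 mm above the pin; closed they lean apart like a V, outer faces 20 mm apart at the pin's height and about 48 mm at the top. Pinching them opens the jaws.
- clip_jaw (a joint): Opening angle between the two halves: 0 when biting the 4 mm seam, 0.62 at the hard stop, fully open: then the levers' outer faces are parallel, 19 mm apart, and the lips gape about 24 mm. Spring-loaded to shut: each lever needs about 4 N to start opening and 7 to 10 N at the stop; letting go makes it snap shut.
- lip_a (a point): Inner lower edge of the lip of jaw a (jaws 46 mm wide along x, flat lips 8 mm high, biting 14 mm down the seam at the start), 34 mm below the pin when closed, 32 mm when fully open. Moves with half a.
- lip_b (a point): The same point of the other jaw, on the other side of the seam. Moves with half b.
- mug: White china mug, 82 x 118 x 114 mm, loose bystander. Origin at the centre of its underside.
- butter_tub: Low pale plastic butter tub, 96 x 137 x 53 mm, loose bystander. Origin at the centre of its underside.
- spice_jar: Small glass spice jar with a dark cap, 41 mm across, 105 mm high, loose bystander. Origin at the centre of its underside.
Not all that is in view belongs to the job. What is shaped like the clip but pink or turquoise is not meant.

How it is judged:
By the outcome, as a careful person would: the job done as asked, in the order asked, and still so for the second after the job is handed in, while the arm keeps its last pose, push and grip.
It also fails if it takes over 32 s, if anything falls off the work surface, if the arm or the gripper's body presses on something with over 40 N, if the wrist force passes 120 N, or if a joint passes its speed limit or range.

## Working session

There is one attempt and no reset: what is moved stays moved. The work goes in short steps, Python scripts to look and compute and a tool call to move; the robot and the scene stay as the last step left them, time stands still between calls to the robot, and variables do not carry over. Pictures are saved under pics/ and viewed, at most 12 in all, crops included, and the job is handed in when it is done.

Besides the shell and the picture viewer there is one more tool, called after "Emit:" as name([rows], argument=value, ...), one row to a line, values as JSON. send_rows: Moves the arm, as the interface text tells. Its arguments: {"type":"object","properties":{"series":{"type":"array","items":{"type":"array","items":{"type":"array","items":{"type":"number"}}}},"squeeze":{"type":"number"}},"required":["series"]}

```bash
mkdir -p pics; cat > h.py <<'E'
import numpy as np, cv2
from station import r
from scipy.spatial.transform import Rotation as R
def snap(n,name,crop=None,s=1):
    o=r.get_obs(); f=r.grab_frame(n)
    im=f["frame"][:,:,::-1]
    if crop: a,b,c,d=crop; im=im[b:d,a:c]
    cv2.imwrite("pics/"+name,cv2.resize(im,None,fx=s,fy=s,interpolation=cv2.INTER_CUBIC)); return o,f
def ray(f,u,v):
    P=np.array(f["pose"]); d=P[:3,:3]@[(u-f["cx"])/f["fx"],(v-f["cy"])/f["fy"],1]; return P[:3,3],d
def atz(f,u,v,z):
    c,d=ray(f,u,v); return c+d*(z-c[2])/d[2]
def proj(f,p):
    P=np.array(f["pose"]); q=P[:3,:3].T@(np.array(p)-P[:3,3]); return f["fx"]*q[0]/q[2]+f["cx"],f["fy"]*q[1]/q[2]+f["cy"]
def tri(fs,uvs):
    A=np.zeros((3,3));b=np.zeros(3)
    for f,(u,v) in zip(fs,uvs):
        c,d=ray(f,u,v); d=d/np.linalg.norm(d); M=np.eye(3)-np.outer(d,d); A+=M;b+=M@c
    return np.linalg.solve(A,b)
E
python3 - <<'E'
from h import *
o,f=snap("scene","s1.png"); o,g=snap("top","t1.png")
for q in (f,g): print(np.round(q["pose"],3).tolist(),q["fx"],q["cx"],q["cy"])
print(o)
E
```

```text
[[-0.869, -0.363, 0.337, 0.175], [-0.495, 0.62, -0.609, 0.395], [0.012, -0.696, -0.718, 0.786], [0.0, 0.0, 0.0, 1.0]] 440.2198339744308 322.53658876255145 197.41774187812328
[[-0.015, -0.998, 0.067, 0.418], [-1.0, 0.015, -0.004, -0.15], [0.003, -0.067, -0.998, 0.97], [0.0, 0.0, 0.0, 1.0]] 379.24887336568094 323.9495616909757 198.43022231713513
{'clock': 0.05, 'joint_positions': array([ 1.11572316e+00,  1.81496525e-01,  1.60795899e+00, -1.37138259e-05,
        1.35383239e+00, -2.06299383e-01]), 'qvel': array([-0.00042605, -0.0002894 , -0.00013343,  0.00056725, -0.00169932,
       -0.00138024]), 'joint_torque': array([ 9.73391070e-05, -4.35181189e+01, -3.43036866e+01,  7.04865740e-02,
        3.40014941e-02, -4.41161296e-05]), 'tool_pos': array([0.141326  , 0.55682209, 0.23785887]), 'eef_rot': array([-3.89694575e-01, -3.11678641e+00,  2.52501372e-03]), 'ft_force': array([-0.80253324,  0.02129017,  0.25497234]), 'moment': array([ 0.01716628, -0.01392241, -0.03126926]), 'gripper_force': 0.0, 'gripper_width': 0.08790139170087795}
```

View pics/s1.png

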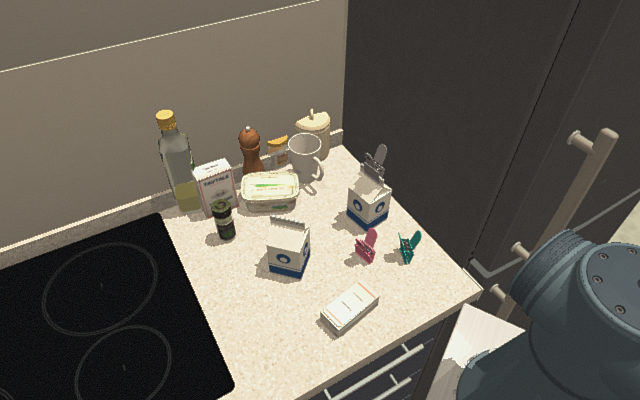

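View pics/t1.png

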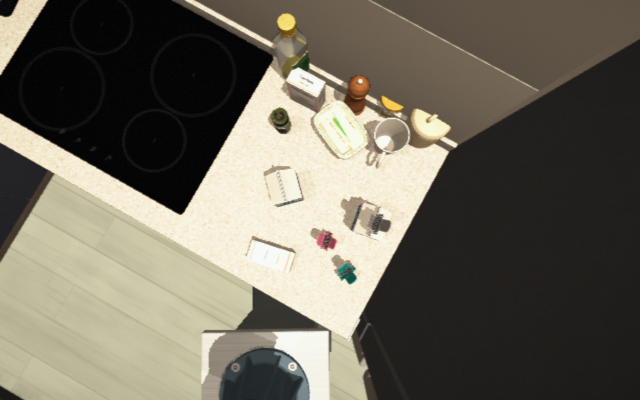

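The scene view shows the clipped (finished) carton at about (370,200) beside a dark tall wall, and the open carton at (290,245). The top view shows them at (370,220) and (285,187). I'll enlarge both.

```bash
python3 - <<'E'
from h import *
a=cv2.imread("pics/t1.png"); b=cv2.imread("pics/s1.png")
def c(i,x,y): return cv2.resize(i[y:y+80,x:x+80],(400,400),interpolation=cv2.INTER_CUBIC)
cv2.imwrite("pics/c1.png",np.hstack([c(a,330,180),c(a,250,150)]))
cv2.imwrite("pics/c2.png",np.hstack([c(b,335,140),c(b,255,205)]))
E
```

```text
(no output)
```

View pics/c1.png

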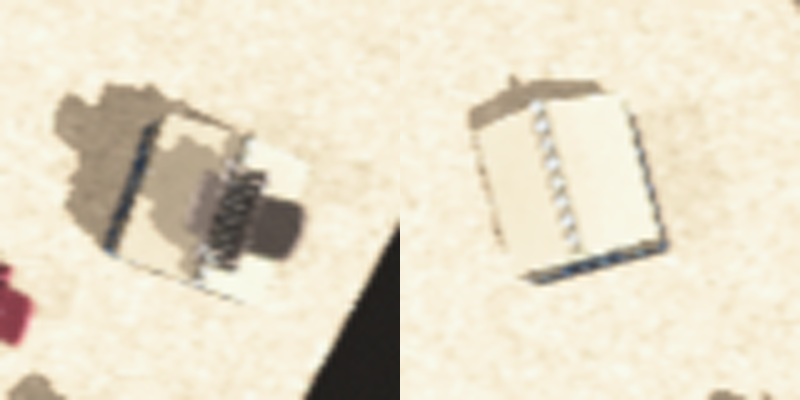

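View pics/c2.png

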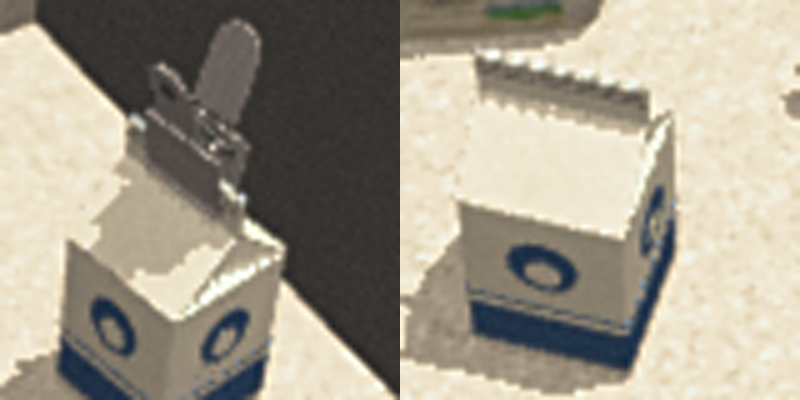

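```bash
python3 - <<'E'
from h import *
f=r.grab_frame("scene"); g=r.grab_frame("top")
for n,T,S in (("empty",[(378.6,207.4),(369.6,236)],[(362,164.4),(381.4,178.4)]),("open",[(278,170.6),(284.8,199.4)],[(270.6,216.6),(304.6,224)])):
    t=[atz(g,*p,.15) for p in T]; s=[atz(f,*p,.15) for p in S]
    for q in (t,s): 
        d=q[0]-q[1]; print(n,np.round((q[0]+q[1])/2,4),np.linalg.norm(d),np.degrees(np.arctan2(d[1],d[0])))
    print([np.round(tri([g,f],[T[i],S[i]]),4) for i in (0,1)])
print(proj(g,[.4,-.25,0]))
o=r.get_obs(); M=R.from_rotvec(o["eef_rot"]).as_matrix(); print(np.round(M,3))
# wall at right side: edge points table level
for p in [(455,150),(360,325),(398,232)]: print(atz(g,*p,0))
E
```

```text
empty [ 0.4212 -0.2612  0.15  ] 0.06481883052377295 -18.82347253494229
empty [ 0.4209 -0.2646  0.15  ] 0.057993715116418536 -19.21123604986932
[array([ 0.4499, -0.2724,  0.1508]), array([ 0.3913, -0.2499,  0.1553])]
open [ 0.5038 -0.0616  0.15  ] 0.06467273175407501 12.776443158876187
open [ 0.5006 -0.0573  0.15  ] 0.06841657813116764 14.373885138769934
[array([ 0.5368, -0.0535,  0.1436]), array([ 0.4712, -0.069 ,  0.1449])]
(np.float64(361.96539898598115), np.float64(230.44055901271523))
[[-0.969  0.246 -0.   ]
 [ 0.246  0.969 -0.001]
 [ 0.    -0.001 -1.   ]]
[ 0.60393538 -0.49545697  0.        ]
[ 0.16372614 -0.23994486  0.        ]
[ 0.39466023 -0.34184384  0.        ]
```

The finished seam is at about (0.421,-0.263), yaw -19.5°. The open seam is at about (0.502,-0.059), yaw 13.5°. The wall is roughly 75–80 mm from the clip, so I need to know which way the wide side of the gripper runs. I'll move into view first.

Emit:
send_rows([
  [[-1, -0.95, -0.95, -0.2, 0], [-1, -0.95, -0.95, -0.2, 0], [-1, -0.95, -0.95, -0.2, 0], [-1, -0.95, -0.95, -0.2, 0], [-1, -0.95, -0.95, -0.2, 0], [-1, -0.95, -0.95, -0.2, 0], [-1, -0.95, -0.95, -0.2, 0], [-1, -0.95, -0.95, -0.2, 0]],
])

```text
clock: 1.2
tool_pos: [0.3619, 0.1863, 0.3031]
eef_rot: [0.389, 3.117, 0.0]
ft_force: [0.5, 0.4, -0.3]
gripper_width: 0.0884
gripper_force: 0.0
```

Emit:
send_rows([
  [[-1, -0.38, -0.95, 0, 0], [-1, -0.38, -0.95, 0, 0], [-1, -0.38, -0.95, 0, 0], [-1, -0.38, -0.95, 0, 0], [-1, -0.38, -0.95, 0, 0], [-1, -0.38, -0.95, 0, 0], [-1, -0.38, -0.95, 0, 0], [-1, 0, 0, 0, 0.66]],
])

```text
clock: 2.2
tool_pos: [0.3989, -0.0985, 0.3025]
eef_rot: [-0.542, -3.094, 0.0]
ft_force: [0.6, -0.2, -0.1]
gripper_width: 0.0882
gripper_force: 0.0
```

```bash
python3 - <<'E'
from h import *
o,w=snap("wrist","w1.png"); o,f=snap("scene","s2.png"); 
a=cv2.imread("pics/w1.png"); b=cv2.imread("pics/s2.png")
o,g=snap("top","t2.png"); c=cv2.imread("pics/t2.png")
cv2.imwrite("pics/m1.png",np.vstack([np.hstack([a[:, :],]),])[:400])
cv2.imwrite("pics/m2.png",np.hstack([b[20:400,180:580],c[20:400,180:580]]))
print(np.round(w["mount"],3).tolist(),w["fx"],w["cx"],w["cy"]); print(o["tool_pos"],o["eef_rot"],o["joint_positions"])
E
```

```text
[[-0.0, -0.958, -0.288, 0.075], [1.0, -0.0, -0.0, -0.002], [0.0, -0.288, 0.958, -0.145], [0.0, 0.0, 0.0, 1.0]] 309.70691628693146 313.22657421823436 202.0084662485688
[ 0.39879166 -0.09678202  0.30248023] [-5.36459345e-01 -3.09486549e+00 -3.88005542e-04] [-5.29264548e-01 -2.62331494e-01  1.90584509e+00  2.96242301e-05
  1.49870576e+00 -1.75679685e+00]
```

View pics/m1.png

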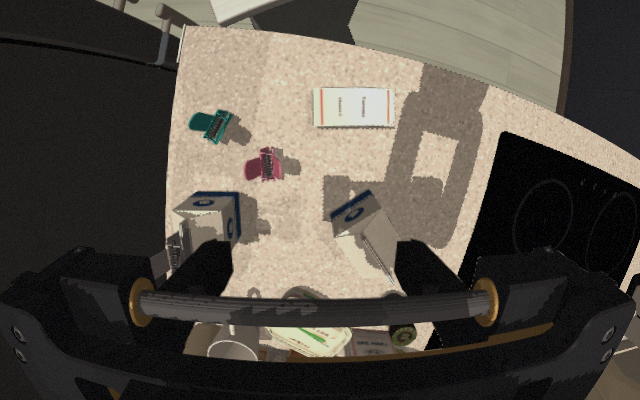

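View pics/m2.png

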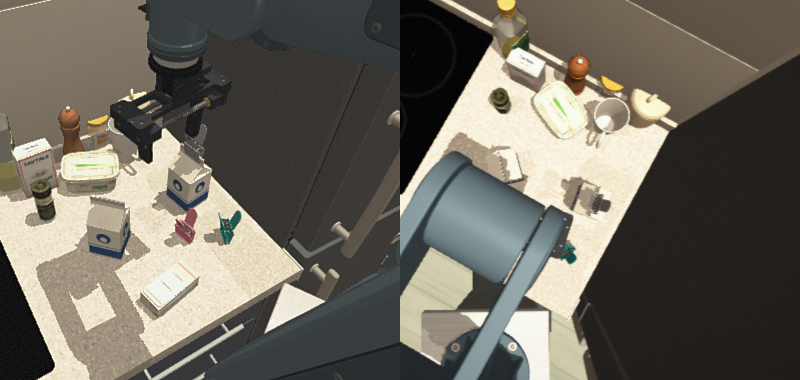

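The wrist and scene views confirm that the wide side of the body (187 mm) lies along tool y, towards the wall. I'll measure the wall line exactly.

```bash
python3 - <<'E'
from h import *
g=r.grab_frame("top"); f=r.grab_frame("scene"); w=r.grab_frame("wrist"); o=r.get_obs()
im=cv2.imread("pics/t1.png",0); P=[]
for v in range(165,320,5):
    row=im[v,330:]; u=330+np.where((row[:-4]<60)&(row[1:-3]<60)&(row[2:-2]<60)&(row[3:-1]<60)&(np.arange(len(row)-4)>(70 if v<250 else 25)))[0][0]; P.append(atz(g,u,v,0)[:2])
P=np.array(P); c=np.median(P,0)
vx,vy,x0,y0=cv2.fitLine(P.astype(np.float32),cv2.DIST_HUBER,0,.01,.01).ravel()
n=np.array([-vy,vx]); n*=np.sign(n@(np.array([.5,-.06])-[x0,y0])); print("n",n,np.degrees(np.arctan2(n[1],n[0])),"res",np.round((P-[x0,y0])@n*1e3,0))
D=lambda p:(np.array(p[:2])-[x0,y0])@n
for nm,p in (("seam",[.421,-.263]),("open",[.502,-.059])): print(nm,D(p))
# scene wall edge points
for p in [(345,148),(400,208),(440,250),(475,285)]:
    q=atz(f,*p,0); print("scene",q,D(q))
def wray(u,v):
    dx,dy=u-w["cx"],v-w["cy"]; rr=np.hypot(dx,dy); t=rr/w["fx"]; d=np.array([np.sin(t)*dx/rr,np.sin(t)*dy/rr,np.cos(t)])
    m=np.array(w["mount"]); Rm=R.from_rotvec(o["eef_rot"]).as_matrix(); return o["tool_pos"]+Rm@m[:3,3],Rm@m[:3,:3]@d
for u,v,z in [(183,30,0),(167,200,0),(165,240,0)]:
    c,d=wray(u,v); q=c+d*(z-c[2])/d[2]; print("wrist",q,D(q))
E
```

```text
n [0.5009408  0.86548156] 59.937733 res [-1.  0.  1. -1. -0.  0.  1. -1.  0.  1. -1. -0.  0.  1. -0.  0. -4. -1.
 -0.  1. -1. -0.  0.  1. -1. -0.  1. -1. -0.  0.  1.]
seam 0.1002097964016771
open 0.3173442384926653
scene [ 0.58420377 -0.46967511  0.        ] 0.003091731654986024
scene [ 0.36258899 -0.33535689  0.        ] 0.008325784352031296
scene [ 2.35368267e-01 -2.61709884e-01 -1.11022302e-16] 0.008335859124650583
scene [ 0.14119491 -0.21071096  0.        ] 0.005299209190839482
wrist [ 0.13365811 -0.21280166  0.        ] -0.0002857442896803952
wrist [ 0.3723195 -0.341129   0.       ] 0.008204535336996319
wrist [ 0.43441313 -0.37990902  0.        ] 0.0057463761588709365
```

Emit:
send_rows([
  [[-1, -0.38, -0.66, 0.2, 0], [-1, -0.38, -0.66, 0.2, 0], [-1, -0.38, -0.66, 0.2, 0], [-1, -0.38, -0.66, 0.2, 0], [-1, -0.38, -0.66, 0.2, 0.4], [-1, 0, 0, 0, 0], [-1, 0, 0, 0, 0], [-1, 0, 0, 0, 0]],
])

```text
clock: 3.5
tool_pos: [0.4266, -0.245, 0.2632]
eef_rot: [0.616, 3.08, -0.0]
ft_force: [-0.3, 0.0, 0.3]
gripper_width: 0.0882
gripper_force: 0.0
```

```bash
python3 - <<'E'
from h import *
o,w=snap("wrist","w2.png",(220,160,420,310),4); print(o["tool_pos"],o["eef_rot"],o["ft_force"])
E
```

```text
[ 0.42662909 -0.24499243  0.26319173] [ 6.16122355e-01  3.07999436e+00 -2.39647416e-04] [-0.33745411  0.00264081  0.25715452]
```

View pics/w2.png

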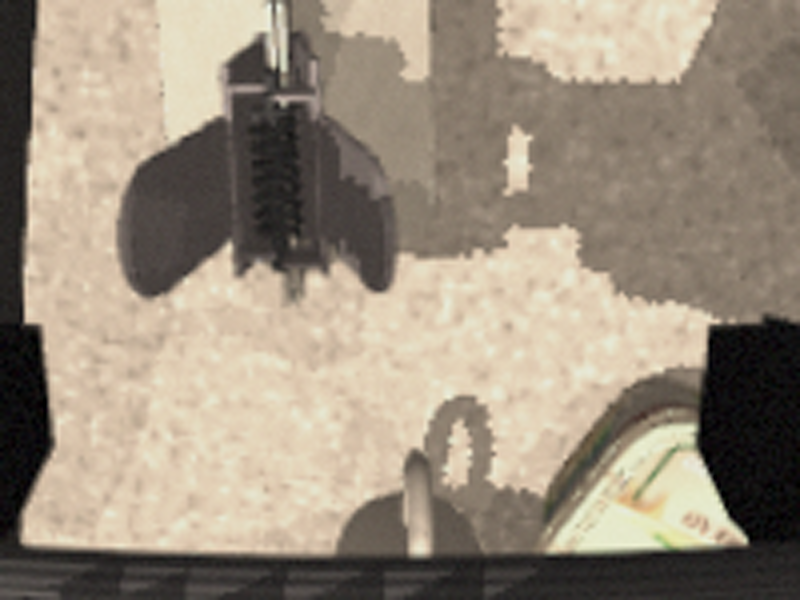

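The wrist crop shows the clip clearly: the spring on the pin runs from (275,95) to (283,270), the outer lever edges are at (120,235) and (396,235), and the seam is at (280,30).

```bash
cat >> h.py <<'E'
def wpt(w,o,u,v,z):
    dx,dy=u-w["cx"],v-w["cy"]; rr=np.hypot(dx,dy); t=rr/w["fx"]; d=np.array([np.sin(t)*dx/rr,np.sin(t)*dy/rr,np.cos(t)])
    m=np.array(w["mount"]); Rm=R.from_rotvec(o["eef_rot"]).as_matrix(); c=o["tool_pos"]+Rm@m[:3,3]; d=Rm@m[:3,:3]@d
    p=c+d*(z-c[2])/d[2]; return p, Rm.T@(p-o["tool_pos"])
E
python3 - <<'E'
from h import *
o=r.get_obs(); w=r.grab_frame("wrist")
for n,x,y,z in [("pin0",275,95,.17),("pin1",283,270,.17),("levL",120,235,.207),("levR",396,235,.207),("tipL",150,295,.207),("tipR",383,290,.207),("seam",280,20,.15),("wall1",35,30,0),("wall2",26,240,0)]:
    p,q=wpt(w,o,220+x/4,160+y/4,z); print(n,np.round(p*1e3,1),np.round(q*1e3,1))
E
```

```text
pin0 [ 401.7 -257.8  170. ] [ 18.2 -21.3  93.2]
pin1 [ 436.3 -271.4  170. ] [-18.9 -20.5  93.2]
levL [ 407.1 -287.   207. ] [  2.  -46.2  56.2]
levR [ 425.5 -242.4  207. ] [ 2.2  2.1 56.2]
tipL [ 419.3 -287.   207. ] [ -9.3 -41.5  56.2]
tipR [ 434.1 -248.4  207. ] [-8.1 -0.2 56.2]
seam [ 391.  -253.6  150. ] [ 29.8 -21.6 113.2]
wall1 [ 380.3 -353.4    0. ] [   1.3 -117.8  263.2]
wall2 [ 447.3 -391.4    0. ] [ -75.2 -127.   263.3]
```

The clip is at tool (-1,-21.5) mm, and its yaw is within about 1° of the tool's. The gripper's body corner would be about 1 mm from the wall if centred. I'll descend 5 mm to the open side of the clip, watching the force.

Emit:
send_rows([
  [[-1, 0, -0.1, 0.27, 0], [-1, 0, -0.1, 0.27, 0], [-1, 0, -0.1, 0.27, 0], [-1, 0, -0.1, 0.27, 0], [-1, 0, 0, 0.27, 0], [-1, 0, 0, 0.27, 0], [-1, 0, 0, 0.27, 0], [-1, 0, 0, 0.27, 0]],
])

```text
clock: 4.6
tool_pos: [0.4203, -0.2607, 0.1756]
eef_rot: [0.619, 3.08, 0.0]
ft_force: [-0.0, 0.8, 0.5]
gripper_width: 0.0881
gripper_force: 0.0
```

```bash
python3 - <<'E'
from h import *
o,w=snap("wrist","w3.png",(160,130,480,310),2.5); print(o["tool_pos"],o["ft_force"])
E
```

```text
[ 0.42033331 -0.26066598  0.17561299] [-0.0479323   0.80210316  0.54422331]
```

View pics/w3.png

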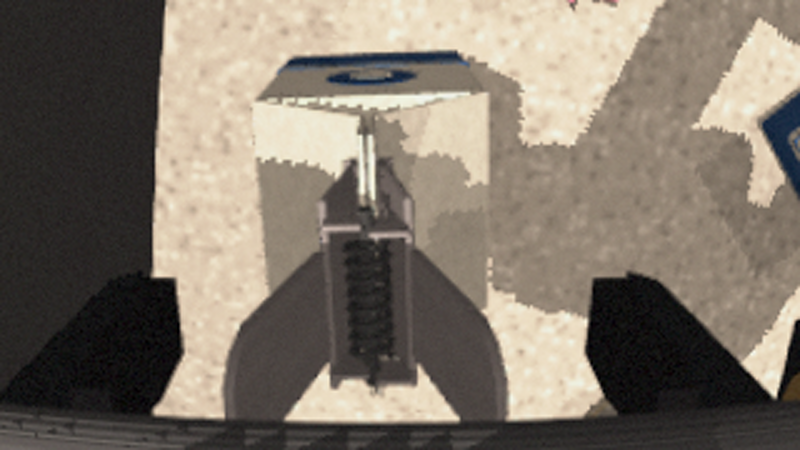

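The clip sits centred between the fingers with the planned ~4–5 mm offset (clip at x=367, finger midpoint at 385), and there is no contact. I'll nudge 2 mm closer and pinch gradually.

Emit:
send_rows([
  [[-0.5, 0, -0.05, 0, 0], [-0.2, 0, 0, 0, 0], [0.0, 0, 0, 0, 0], [0.15, 0, 0, 0, 0], [0.3, 0, 0, 0, 0], [0.45, 0, 0, 0, 0], [0.7, 0, 0, 0, 0], [1, 0, 0, 0, 0]],
], squeeze=20)

```text
clock: 5.65
tool_pos: [0.4195, -0.2626, 0.1763]
eef_rot: [-0.619, -3.08, -0.0]
ft_force: [0.4, -0.1, 0.6]
gripper_width: 0.0195
gripper_force: 19.5
```

Emit:
send_rows([
  [[1, 0, 0, 0, 0], [1, 0, 0, 0, 0], [1, 0, 0, 0, 0], [1, 0, 0, 0, 0], [1, 0, 0, 0, 0], [1, 0, 0, 0, 0], [1, 0, 0, 0, 0], [1, 0, 0, 0, 0]],
])

```text
clock: 6.65
tool_pos: [0.4195, -0.2626, 0.1763]
eef_rot: [0.619, 3.08, -0.0]
ft_force: [-0.2, 0.5, -0.7]
gripper_width: 0.0194
gripper_force: 19.5
```

```bash
python3 - <<'E'
from h import *
o,w=snap("wrist","w4.png",(160,130,480,310),2.5); print(o["tool_pos"],o["ft_force"],o["gripper_width"],o["gripper_force"])
E
```

```text
[ 0.41950716 -0.2626123   0.17633705] [-0.17126351  0.49229085 -0.69838401] 0.01937309074340717 19.486647372172
```

View pics/w4.png

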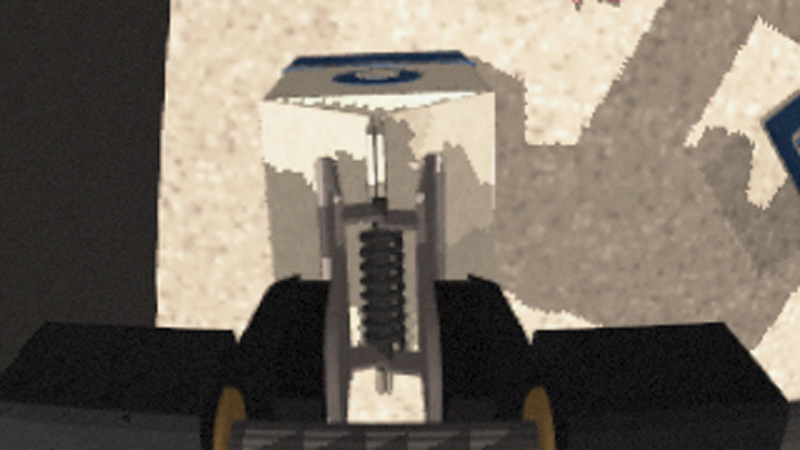

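The clip is fully open (19.4 mm), the seam is centred between the lips, and the carton hasn't moved. I'll lift straight up.

Emit:
send_rows([
  [[1, 0, 0, -0.1, 0], [1, 0, 0, -0.2, 0], [1, 0, 0, -0.2, 0], [1, 0, 0, -0.3, 0], [1, 0, 0, -0.3, 0], [1, 0, 0, -0.4, 0], [1, 0, 0, -0.4, 0], [1, 0, 0, -0.2, 0]],
])

```text
clock: 7.7
tool_pos: [0.4199, -0.263, 0.262]
eef_rot: [0.619, 3.078, -0.002]
ft_force: [1.8, 0.2, -0.9]
gripper_width: 0.0195
gripper_force: 19.5
```

Emit:
send_rows([
  [[1, 0, 0.9, 0, 0], [1, 0, 0.9, 0, 0], [1, 0, 0.9, 0, 0], [1, 0, 0.9, 0, 0], [1, 0, 0.9, 0, 0], [1, 0, 0.9, 0, 0], [1, 0, 0, 0, -1], [1, 0, 0, 0, -1]],
])

```text
clock: 8.7
tool_pos: [0.503, -0.0627, 0.2603]
eef_rot: [-0.175, -3.136, -0.0]
ft_force: [-0.6, 0.5, -0.4]
gripper_width: 0.0192
gripper_force: 19.5
```

Emit:
send_rows([
  [[1, 0, 0, 0, -0.9], [1, 0, 0, 0, -0.8], [1, 0, 0, 0, -0.8], [1, 0, 0, 0, 0], [1, 0, 0, 0, 0], [1, 0, 0, 0, 0], [1, 0, 0, 0, 0], [1, 0, 0, 0, 0]],
])

```text
clock: 9.7
tool_pos: [0.503, -0.0634, 0.2603]
eef_rot: [-0.362, 3.121, -0.0]
ft_force: [-0.2, -0.5, -0.8]
gripper_width: 0.0194
gripper_force: 19.5
```

```bash
python3 - <<'E'
from h import *
o,w=snap("wrist","w5.png",(220,130,420,280),4); print(o["tool_pos"],o["eef_rot"],o["ft_force"],o["gripper_width"])
E
```

```text
[ 0.50299346 -0.06337867  0.26032329] [-3.62388888e-01  3.12061056e+00 -5.27959586e-06] [-0.24223235 -0.51088335 -0.81892627] 0.019431771331602635
```

View pics/w5.png

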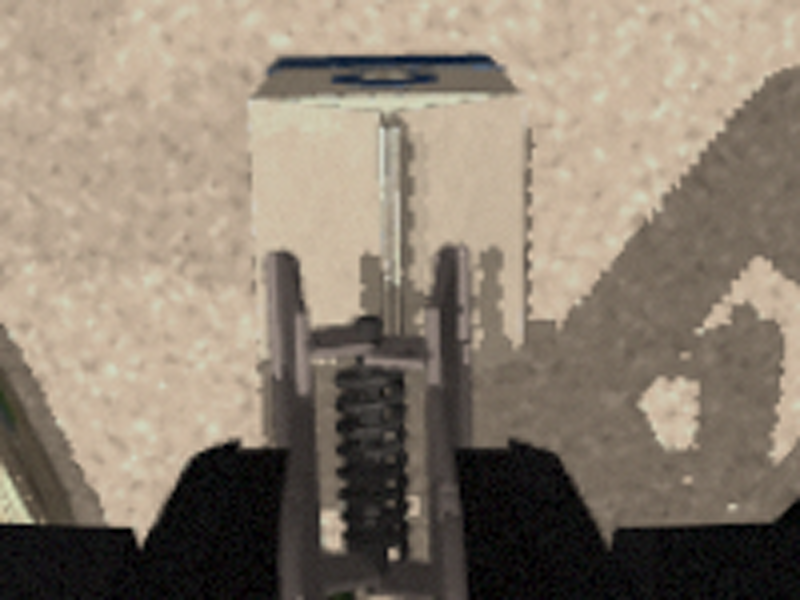

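The seam of the open carton shows at (390,118) for the near end, running to (395,325). The open clip is centred at about x=370 and lies in line with it.

```bash
python3 - <<'E'
from h import *
o=r.get_obs(); w=r.grab_frame("wrist")
for n,x,y,z in [("end",389,118,.15),("s2",394,325,.15),("lipL",283,255,.222),("lipR",455,250,.222),("pinend",368,325,.254),("spr1",372,550,.254),("spr0",371,370,.254)]:
    p,q=wpt(w,o,220+x/4,130+y/4,z); print(n,np.round(p*1e3,1),np.round(q*1e3,1))
E
```

```text
end [467.5 -69.7 150. ] [ 35.9   2.  110.3]
s2 [511.3 -58.1 150. ] [ -9.3   3.2 110.3]
lipL [481.1 -84.1 222. ] [ 26.  -15.2  38.3]
lipR [474.3 -58.6 222. ] [26.8 11.2 38.3]
pinend [478.7 -71.1 254. ] [25.4 -2.   6.3]
spr1 [510.6 -63.1 254. ] [-7.5 -1.5  6.3]
spr0 [484.7 -69.4 254. ] [19.2 -1.6  6.3]
```

Emit:
send_rows([
  [[1, 0, 0.11, 0.23, -0.12], [1, 0, 0, 0.23, 0], [1, 0, 0, 0.23, 0], [1, 0, 0, 0.23, 0], [1, 0, 0, 0.23, 0], [1, 0, 0, 0.23, 0], [1, 0, 0, 0, 0], [1, 0, 0, 0, 0]],
])

```text
clock: 10.8
tool_pos: [0.5022, -0.0592, 0.2054]
eef_rot: [-0.389, 3.117, -0.0]
ft_force: [-0.5, -1.1, 0.1]
gripper_width: 0.0193
gripper_force: 19.5
```

```bash
python3 - <<'E'
from h import *
o,w=snap("wrist","w6.png",(240,130,400,250),5); print(o["tool_pos"],o["eef_rot"],o["ft_force"],o["gripper_width"])
E
```

```text
[ 0.50217643 -0.05919246  0.20535426] [-3.88884408e-01  3.11704465e+00 -3.00769104e-04] [-0.5365653  -1.0898439   0.07240113] 0.019340698430006728
```

View pics/w6.png

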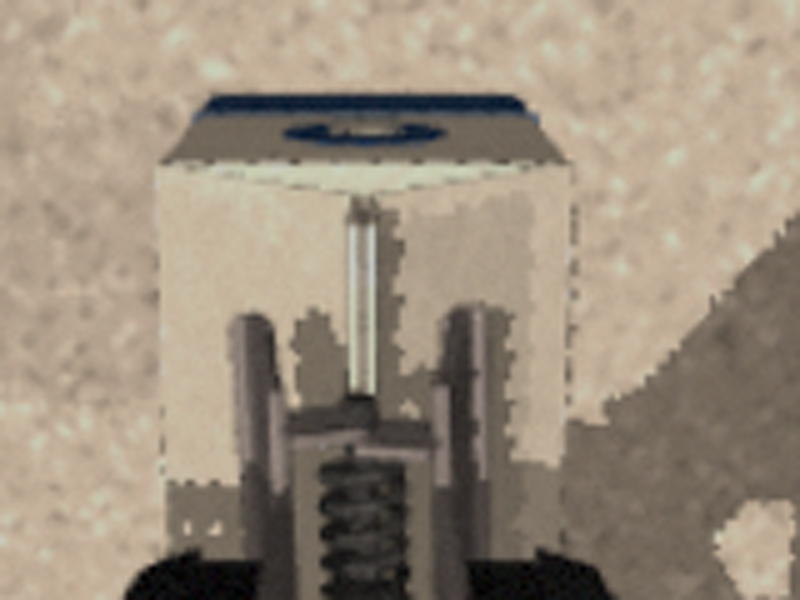

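The seam (x≈361) runs parallel to the clip and midway between its lips (277 and 437). I'll descend the last 27 mm.

Emit:
send_rows([
  [[1, 0, 0, 0.12, 0], [1, 0, 0, 0.12, 0], [1, 0, 0, 0.12, 0], [1, 0, 0, 0.12, 0], [1, 0, 0, 0.12, 0], [1, 0, 0, 0.08, 0], [1, 0, 0, 0, 0], [1, 0, 0, 0, 0]],
])

```text
clock: 11.85
tool_pos: [0.5021, -0.0591, 0.1781]
eef_rot: [-0.389, 3.117, -0.0]
ft_force: [-0.6, -0.7, -1.5]
gripper_width: 0.0193
gripper_force: 19.5
```

```bash
python3 - <<'E'
from h import *
o,w=snap("wrist","w7.png",(240,110,400,250),2.5); o,f=snap("scene","s7.png",(255,180,335,280),3.5); print(o["tool_pos"],o["ft_force"],o["gripper_width"],o["gripper_force"])
a=cv2.imread("pics/w7.png");b=cv2.imread("pics/s7.png")
cv2.imwrite("pics/m7.png",np.hstack([a,b]) if a.shape[0]==b.shape[0] else 0)
E
```

```text
[ 0.50213902 -0.05916476  0.17810584] [-0.31158102  0.97565911 -1.39119014] 0.01939703406694792 19.4865488572691
```

View pics/m7.png

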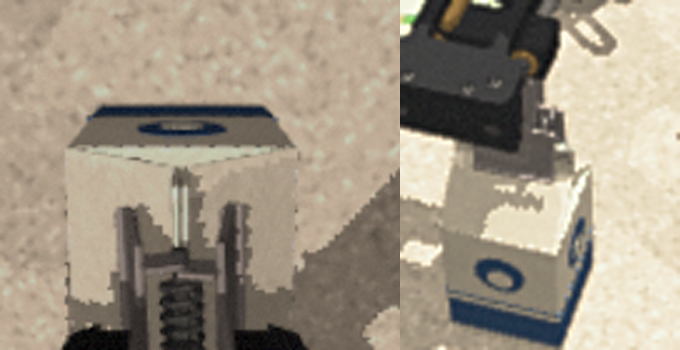

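The clip is wide open astride the seam, centred and in line, with about 10 mm of seam inside the jaws and no contact force. The carton hasn't moved, so I'll hand the job in.

```bash
python3 -c "
from station import r
print(r.sign_off())"
```

```text
the job is handed in; nothing more can be done
None
```

I lifted the clip off the finished carton and handed the job in with the gripper holding it wide open astride the open carton's seam. It is near the middle and in line, about 10 mm deep by my estimate, with no sign of contact with the carton, and everything else looked undisturbed in the pictures I took.

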